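# Putting walnuts away in the narrow-necked jar

## Task

Take the wooden lid off the blue jar and stand it on the round cork trivet, then feed the three walnuts one at a time through the jar's narrow neck. Once all three are inside, put the lid back so that it sits fully down and level on the jar. Leave the jar standing where it is and leave the garlic, the ramekins, the spoon, the colander and the pierogi mould alone.

Things in the scene. Friction and masses are not known exactly. Their poses are not given: they have to be found in the camera images.
- jar: Blue stoneware jar, loose, about 0.85 kg, round about its z axis. Origin at the centre of its underside, z up. 165 mm tall; belly 124 mm in diameter from 20 to 90 mm up, shoulder narrowing from 90 to 122 mm up, then a neck 60 mm in outer and 46 mm in inner diameter at its narrowest (150 mm up), flaring slightly to a 68 mm outer, 54 mm inner mouth at the top. Inner floor 8 mm up. Stands on the worktop, z = 0
- jar_mouth (a point): Centre of the jar's mouth, level with its rim, 165 mm above the jar's underside
- lid: Loose wooden lid, about 90 g, round about its z axis; it starts seated on the jar. Origin at the centre of the underside of its plug. Upwards: plug 38 mm in diameter and 16 mm long (lower 5 mm tapered to 30 mm), then a disc 72 mm in diameter and 10 mm thick that rests on the jar's rim, then a cylindrical knob 24 mm in diameter and 30 mm tall (26 to 56 mm above the origin). Seated, the origin is 149 mm above the jar's underside. Set on a flat surface it stands on its plug
- lid_knob (a point): Middle of the lid's knob, on its axis, 41 mm above the lid's origin
- trivet: Round cork trivet, fixed to the worktop, 150 mm in diameter, 8 mm thick. Origin at the centre of its underside (z = 0)
- walnut1_center (a point): Centre of a brown walnut, loose, about 16 g, round about its own z axis: 34 mm in diameter at mid height, 40 mm tall, standing on its flattened 18 mm wide end, so that its centre starts 20 mm above the worktop. The three walnuts are alike
- walnut2_center (a point): Centre of a brown walnut, loose, about 16 g, round about its own z axis: 34 mm in diameter at mid height, 40 mm tall, standing on its flattened 18 mm wide end, so that its centre starts 20 mm above the worktop. The three walnuts are alike
- walnut3_center (a point): Centre of a brown walnut, loose, about 16 g, round about its own z axis: 34 mm in diameter at mid height, 40 mm tall, standing on its flattened 18 mm wide end, so that its centre starts 20 mm above the worktop. The three walnuts are alike
- garlic: White garlic bulb (bystander), loose, 54 mm in diameter, 58 mm tall, lying among the walnuts. Origin at the centre of its underside
- ramekin1: White ceramic ramekin (bystander), loose, 86 mm in diameter, 48 mm tall. Origin at the centre of its underside
- ramekin2: White ceramic ramekin (bystander), loose, 86 mm in diameter, 48 mm tall. Origin at the centre of its underside
- spoon: Wooden spoon (bystander), loose, 280 mm long along its x axis, lying on the right of the worktop. Origin under its middle
- colander: Black plastic colander (bystander), loose, 220 mm in diameter, 100 mm tall, two loop handles. Origin at the centre of its underside
- mould: Silver pierogi mould (bystander), fixed, 110 mm base disc 14 mm thick with a half-open hinged press above it, up to about 170 mm tall; base and press each have a handle reaching 110 mm from the base centre along the mould's -x axis, which points towards the robot and to the right. Origin at the centre of the base's underside
Not all that is in view belongs to the job. Of the things that look like the trivet, the smaller one is meant. What is shaped like the part that bears walnut3_center but orange is not meant.

How it is judged:
On the way, in this order (a step that is already met when the one before it is completed fails the run):
1. the lid stands on the cork trivet, let go (horizontal distance between lid and trivet below 0.065 m and height (world z) of lid below 0.013 m and angle between lid's own z axis and vertical below 0.12 rad and contact force between the fingers and lid below 0.05 N), for 0.2 s.
2. exactly one walnut is in the jar's belly ((((horizontal distance between walnut1_center and jar below 0.056 m and z of walnut1_center in the frame of jar between 0 and 0.1 m) and not (horizontal distance between walnut2_center and jar below 0.056 m and z of walnut2_center in the frame of jar between 0 and 0.1 m) and not (horizontal distance between walnut3_center and jar below 0.056 m and z of walnut3_center in the frame of jar between 0 and 0.1 m)) or (not (horizontal distance between walnut1_center and jar below 0.056 m and z of walnut1_center in the frame of jar between 0 and 0.1 m) and (horizontal distance between walnut2_center and jar below 0.056 m and z of walnut2_center in the frame of jar between 0 and 0.1 m) and not (horizontal distance between walnut3_center and jar below 0.056 m and z of walnut3_center in the frame of jar between 0 and 0.1 m)) or (not (horizontal distance between walnut1_center and jar below 0.056 m and z of walnut1_center in the frame of jar between 0 and 0.1 m) and not (horizontal distance between walnut2_center and jar below 0.056 m and z of walnut2_center in the frame of jar between 0 and 0.1 m) and (horizontal distance between walnut3_center and jar below 0.056 m and z of walnut3_center in the frame of jar between 0 and 0.1 m)))), for 0.2 s.
3. exactly two walnuts are in the jar's belly ((((horizontal distance between walnut1_center and jar below 0.056 m and z of walnut1_center in the frame of jar between 0 and 0.1 m) and (horizontal distance between walnut2_center and jar below 0.056 m and z of walnut2_center in the frame of jar between 0 and 0.1 m) and not (horizontal distance between walnut3_center and jar below 0.056 m and z of walnut3_center in the frame of jar between 0 and 0.1 m)) or ((horizontal distance between walnut1_center and jar below 0.056 m and z of walnut1_center in the frame of jar between 0 and 0.1 m) and not (horizontal distance between walnut2_center and jar below 0.056 m and z of walnut2_center in the frame of jar between 0 and 0.1 m) and (horizontal distance between walnut3_center and jar below 0.056 m and z of walnut3_center in the frame of jar between 0 and 0.1 m)) or (not (horizontal distance between walnut1_center and jar below 0.056 m and z of walnut1_center in the frame of jar between 0 and 0.1 m) and (horizontal distance between walnut2_center and jar below 0.056 m and z of walnut2_center in the frame of jar between 0 and 0.1 m) and (horizontal distance between walnut3_center and jar below 0.056 m and z of walnut3_center in the frame of jar between 0 and 0.1 m)))), for 0.2 s.
4. all three walnuts are in the jar's belly (horizontal distance between each of walnut1_center, walnut2_center, walnut3_center and jar below 0.056 m and z of walnut1_center in the frame of jar between 0 and 0.1 m and z of walnut2_center in the frame of jar between 0 and 0.1 m and z of walnut3_center in the frame of jar between 0 and 0.1 m), for 0.2 s.
At the end, for the whole second after the job is handed in: Every walnut lies in the jar below its neck (centre under 100 mm up); the lid is back on the jar, within 12 mm of its axis, at most 4 mm above fully seated, level within 0.07 rad; the jar stands upright (0.05 rad) within 40 mm of its start; jar and lid are at rest (all of step 4 and horizontal distance between lid and jar below 0.012 m and z of lid in the frame of jar below 0.153 m and angle between the z axis of lid and the z axis of jar, either way round below 0.07 rad and angle between lid's own z axis and vertical below 0.1 rad and angle between jar's own z axis and vertical below 0.05 rad and distance of jar from where it was at the start of the episode below 0.04 m and linear speed of each of lid, jar below 0.02 m/s); the robot touches nothing.
It fails at once if the jar is tipped by more than 0.3 rad (angle between jar's own z axis and vertical above 0.3 rad).
It fails at once if the jar is pushed more than 40 mm from its place (distance of jar from where it was at the start of the episode above 0.04 m).
It fails at once if the garlic, a ramekin, the spoon or the colander is moved by more than 30 mm (distance of any of garlic, ramekin1, ramekin2, spoon, colander from where it was at the start of the episode above 0.03 m).
It fails at once if the pierogi mould is struck or pushed with more than 15 N (contact force between any of the arm, the fingers and mould above 15 N).
It also fails if it takes over 72 s, if anything falls off the work surface, if the arm or the gripper's body presses on something with over 40 N, if the wrist force passes 120 N, or if a joint passes its speed limit or range.

## Robot

A 6-joint arm with a two-finger parallel gripper is mounted at the origin on the work surface. World frame = base frame: x ahead of the robot, y to its left, z up, the work surface at z = 0. Lengths are in m, angles in rad, forces in N, time in s.
With the tool pointing down it reaches from about 0.325 to 0.775 m from the base axis. Payload 9.3 kg.
Tool frame: the origin (TCP) lies midway between the tips of the shut fingers; the grasp point (between the pads) lies 19 mm behind it; z points along the fingers, y is the line along which they close (so a half turn about z gives the same grasp; the last joint's range is limited). The gripper opens to 85 mm and grips with 20 to 120 N. Pads are 22 mm wide; open, the fingers measure 114 mm over their backs; the gripper's body (76 mm by 85 mm) begins 54 mm behind the grasp point. The pads swing forward as they close: fully open they stand 13 mm farther back than shut.
Start: joints at [1.083, 0.259, 0.021, 1.334, 0, 1.418], TCP at [0.181, 0.519, 0.231] pointing down, gripper open.
Joint ranges: [-3.04, 3.04], [-0.91, 1.82], [-1.04, 1.36], [-1.92, 1.95], [-1.52, 1.45], [-3.14, 3.14]. Speed limits (rad/s): [2.22, 2.22, 2.79, 3.14, 3.14, 3.14].

## Interface

Orientations are given as a unit quaternion [x, y, z, w].
In Python, from rig import telemetry, cams, job gives the robot as it stands.
- The arm moves only by the tool jog_arm, never from a script. Its arguments are lists of equal length, an entry for each row: "translation": the shift along the tool's x, y, z scaled (see below), a list of three; "dr": the turn, a rotation vector about the tool's x, y, z scaled (see below), a list of three. A call has exactly 5 rows; each row shifts and turns the commanded pose from where the row before left it, along the tool's axes as they then stand; what a row does not reach is not made up. The controller multiplies each number of a shift by 0.3 m and each number of a turn by pi rad. A row lasts 1/12 s, in which the tool goes at most 41.7 mm and 7.16 degrees, less where a joint would pass 70% of its speed; a pose out of reach is approached as far as the arm can. A call with a number of a shift or a turn outside -1 to 1 is refused whole. A call with a gripper value outside its range is refused whole. "gripper" is the opening, from 0 (shut) to 1 (fully open), set as the call begins (left out, the last holds). The fingers move at their own pace and stop on an object; "grip_force" is the grip in N (left out, the last holds). Time passes only in rows, so rows that do not move let the fingers close, or fill a call up. It gives the time, the measured TCP pose, the force, the opening and the grip force at its end, in the units of the state.
- telemetry.get_obs(): the state, without advancing time (a new reading comes with each control period).
- cams.grab_frame(name): name is "scene" or "side" or "wrist"; returns the picture (400x640x3 uint8, red, green, blue); there is no depth.
- cams.camera_params(name): a dict with "camera_matrix" (3x3 intrinsics, pixels), "xyz" and "attitude" of the camera in the world; the wrist camera has in their place "hand_eye" (4x4, takes a point from camera to tool coordinates, whose origin is the TCP and whose axes are the flange's). Camera axes: x right, y down, z forward; pixel columns grow to the right and rows downward; lengths in m; the calibration is good to about 2 mm. The wrist camera is an equidistant fisheye: a pixel r from the principal point sees the ray r / f radians off the axis. A picture is of the moment at which its call begins: read the wrist's pose just before it. camera_params takes no time and is no camera call.
- job.job_done(): hands the job in; it is judged then, once.
The state is a dict: "time_s": time; "joints": joint angles; "dq": joint speeds; "effort": joint torques, N m; "position": TCP position; "tool_rot": TCP orientation; "contact_force": force on the tool from outside, world axes, zero at the start; "wrist_torque": the same for the moment, N m; "gripper_width": finger opening in m; "grip_force": force on a finger pad.
Only numpy, scipy, OpenCV 4.12 (cv2) and the standard library are available. Lean on these libraries where they do the work, as an engineer would, in place of code of your own. Each camera call takes 0.05 s, during which the arm holds its last target. There are 200 camera calls.

## Working session

There is one attempt and no reset: what is moved stays moved. The work goes in short steps, Python scripts to look and compute and a tool call to move; the robot and the scene stay as the last step left them, time stands still between calls to the robot, and variables do not carry over. Pictures are saved under pics/ and viewed, at most 10 in all, crops included, and the job is handed in when it is done.

Besides the shell and the picture viewer there is one more tool, called after ">>>" as name(argument=value, ...), one argument or row to a line, values as JSON. jog_arm: Moves the arm, as the interface text tells. Its arguments: {"type":"object","properties":{"translation":{"type":"array"},"dr":{"type":"array"},"gripper":{"type":"number"},"grip_force":{"type":"number"}},"required":["translation","dr"]}

```bash
ls; mkdir -p pics
python3 - <<'E'
from rig import telemetry,cams,job
import cv2,numpy as np
o=telemetry.get_obs();print(o)
for n in("scene","side"):
    im=cams.grab_frame(n);np.save(f'pics/{n}.npy',im);cv2.imwrite(f'pics/{n}.png',im[:,:,::-1]);print(cams.camera_params(n))
print(cams.camera_params("wrist"))
E
```

```text
pics
{'time_s': 0.0, 'joints': array([ 1.08340688e+00,  2.59208472e-01,  2.07301278e-02,  1.33367441e+00,
       -1.98916877e-05,  1.41817966e+00]), 'dq': array([-0.00115745,  0.0002531 ,  0.00090487, -0.0012517 ,  0.00056238,
       -0.00107538]), 'effort': array([ 1.35438044e-03, -5.55643916e+01,  3.44526994e+01,  1.34708823e-02,
       -2.92196555e-04, -1.03734834e-06]), 'position': array([0.18058912, 0.51920633, 0.23064486]), 'tool_rot': array([ 1.66605795e-01,  9.86023351e-01, -6.46911697e-04, -2.03904126e-04]), 'contact_force': array([-0.34063719,  0.13811539,  0.90862101]), 'wrist_torque': array([-0.00272659, -0.01910351,  0.0657125 ]), 'grip_force': 0.0, 'gripper_width': 0.08534194705742222}
{'camera_matrix': array([[387.22195774,   0.        , 322.89922549],
       [  0.        , 387.22195774, 201.62013508],
       [  0.        ,   0.        ,   1.        ]]), 'xyz': array([0.98675871, 0.59323093, 0.78002057]), 'attitude': array([ 0.26938682,  0.85491189, -0.41947197, -0.14352584])}
{'camera_matrix': array([[494.72126956,   0.        , 318.21021094],
       [  0.        , 494.72126956, 197.91449001],
       [  0.        ,   0.        ,   1.        ]]), 'xyz': array([0.35127149, 0.77963407, 1.21508914]), 'attitude': array([-0.09161041,  0.94040152, -0.32640972,  0.02663096])}
{'camera_matrix': array([[309.70691629,   0.        , 317.87417506],
       [  0.        , 309.70691629, 196.79285872],
       [  0.        ,   0.        ,   1.        ]]), 'hand_eye': array([[-7.35551845e-04, -9.63566200e-01, -2.67468947e-01,
         6.78426305e-02],
       [ 9.99998787e-01, -3.41573846e-04, -1.51951075e-03,
        -5.10284269e-04],
       [ 1.37278881e-03, -2.67469740e-01,  9.63565282e-01,
        -1.42663009e-01],
       [ 0.00000000e+00,  0.00000000e+00,  0.00000000e+00,
         1.00000000e+00]])}
```

View pics/scene.png

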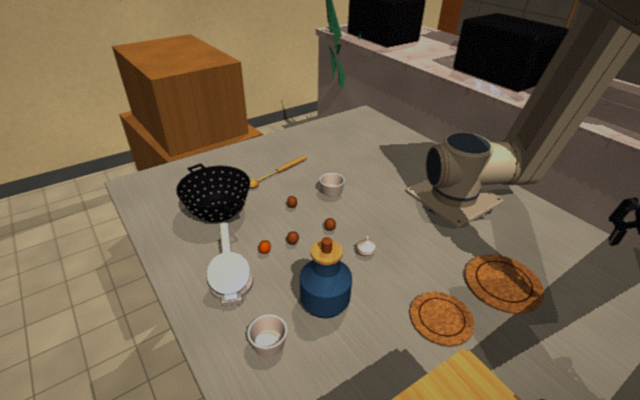

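View pics/side.png

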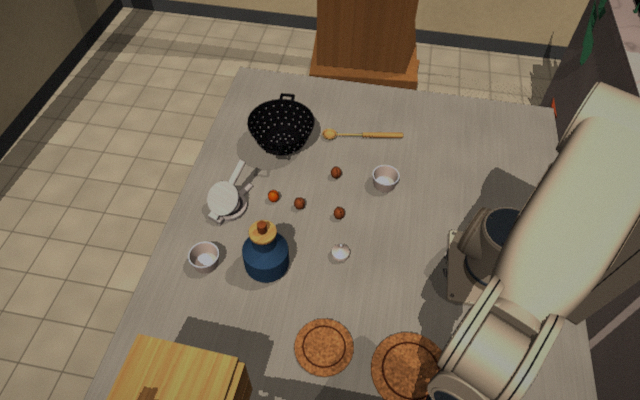

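In the side view the brown walnuts are at (336,172), (300,203) and (339,213). The walnut-shaped thing at (273,196) is orange, so it is excluded. The cork discs are at (324,347), which is smaller and is the trivet, and (407,368), which is larger and excluded. The jar knob is at (263,228) in the side view and (326,243) in the scene view.

```bash
cat > h.py <<'E'
from rig import telemetry,cams,job
import cv2,numpy as np
from scipy.spatial.transform import Rotation as R
def ray(n,px):
    c=cams.camera_params(n);K=c['camera_matrix']
    d=R.from_quat(c['attitude']).apply(np.linalg.inv(K)@[px[0],px[1],1.]);return c['xyz'],d/np.linalg.norm(d)
def onz(n,px,z):
    o,d=ray(n,px);return o+d*(z-o[2])/d[2]
def tri(a,b):
    A=np.zeros((3,3));v=np.zeros(3)
    for n,p in(("scene",a),("side",b)):
        o,d=ray(n,p);P=np.eye(3)-np.outer(d,d);A+=P;v+=P@o
    return np.linalg.solve(A,v)
def blob(im,px,r,f):
    x,y=px;w=im[y-r:y+r+1,x-r:x+r+1];hsv=cv2.cvtColor(np.ascontiguousarray(w),cv2.COLOR_RGB2HSV)
    m=f(hsv).astype(np.uint8);n,l,s,c=cv2.connectedComponentsWithStats(m)
    if n<2:return None
    k=1+np.argmax(s[1:,4]);return c[k]+[x-r,y-r],s[k,4],s[k,2:4]
brown=lambda h:((h[...,0]<15)|(h[...,0]>170))&(h[...,1]>130)
E
python3 - <<'E'
from h import *
S=np.load('pics/scene.npy');D=np.load('pics/side.npy')
for nm,a,b in(("w1",(292,201),(336,172)),("w2",(292,238),(300,203)),("w3",(330,224),(339,213)),("orange",(264,247),(273,196)),("knob",(326,243),(263,228))):
    p=blob(S,a,9,brown);q=blob(D,b,9,brown)
    print(nm,p,q,tri(p[0],q[0]).round(4),onz('side',q[0],.02).round(4),onz('scene',p[0],.02).round(4))
cork=lambda h:(h[...,0]<25)&(h[...,1]>90)
for nm,a,b,r in(("small",(442,317),(324,347),36),):
    p=blob(S,a,r,cork);q=blob(D,b,r,cork);print(nm,p,q,onz('scene',p[0],.008),onz('side',q[0],.008))
blue=lambda h:(h[...,0]>95)&(h[...,0]<125)&(h[...,1]>100)
print('jar',blob(D,(265,255),40,blue))
g=lambda h:(h[...,1]<60)&(h[...,2]>150)
for px in((341,254),(386,178),(204,256),(228,196),(390,135)):print(px,onz('side',px,.02).round(3))
a=cv2.resize(D[120:400,180:460],(560,560),interpolation=cv2.INTER_CUBIC);cv2.imwrite('pics/crop.png',a[:,:,::-1])
E
```

```text
w1 (array([291.67045455, 201.40909091]), np.int32(88), array([10, 12], dtype=int32)) (array([335.55172414, 172.11494253]), np.int32(87), array([10, 11], dtype=int32)) [ 0.4835 -0.2573  0.0261] [ 0.4839 -0.2614  0.02  ] [ 0.4793 -0.2655  0.02  ]
w2 (array([292.15454545, 237.4       ]), np.int32(110), array([11, 12], dtype=int32)) (array([299.04255319, 202.92553191]), np.int32(94), array([11, 11], dtype=int32)) [ 0.5714 -0.1135  0.0253] [ 0.5721 -0.1163  0.02  ] [ 0.5684 -0.1196  0.02  ]
w3 (array([329.56435644, 223.85148515]), np.int32(101), array([10, 13], dtype=int32)) (array([338.68367347, 212.69387755]), np.int32(98), array([11, 12], dtype=int32)) [ 0.4473 -0.1016  0.0245] [ 0.4474 -0.1036  0.02  ] [ 0.4438 -0.1072  0.02  ]
orange (array([264.20472441, 246.63779528]), np.int32(127), array([12, 14], dtype=int32)) (array([273.16666667, 195.62745098]), np.int32(102), array([11, 12], dtype=int32)) [ 0.6552 -0.1253  0.0254] [ 0.6563 -0.1284  0.02  ] [ 0.6528 -0.1314  0.02  ]
knob (array([326.17763158, 244.59210526]), np.int32(152), array([12, 16], dtype=int32)) (array([261.64705882, 227.05882353]), np.int32(119), array([11, 14], dtype=int32)) [0.6157 0.1064 0.1944] [ 0.6606 -0.0073  0.02  ] [ 0.5049 -0.0402  0.02  ]
small (array([441.66287601, 318.47725605]), np.int32(2726), array([66, 55], dtype=int32)) (array([323.51951842, 347.25063845]), np.int32(2741), array([60, 59], dtype=int32)) [0.41898623 0.30864202 0.008     ] [0.41657307 0.30955376 0.008     ]
jar (array([265.92083597, 259.27169094]), np.int32(1579), array([45, 48], dtype=int32))
(341, 254) [0.417 0.038 0.02 ]
(386, 178) [ 0.322 -0.269  0.02 ]
(204, 256) [0.793 0.12  0.02 ]
(228, 196) [ 0.792 -0.1    0.02 ]
(390, 135) [ 0.329 -0.465  0.02 ]
```

View pics/crop.png

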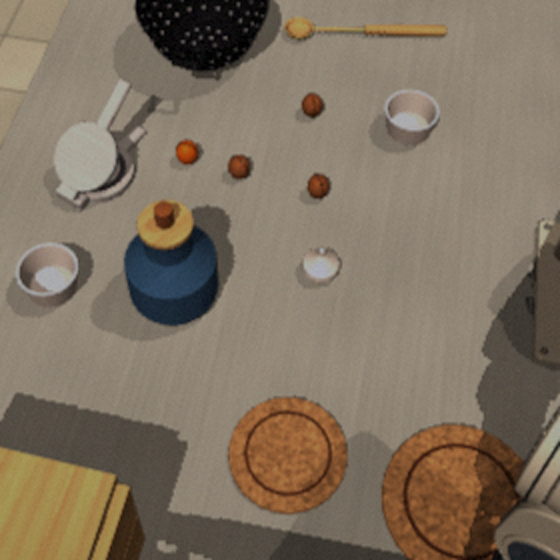

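The crop confirms three brown walnuts with the orange one apart. The smaller cork disc is at crop (287,454) and the larger one at (460,500). I'll level the yaw first, then go above the knob.

>>> jog_arm(
  translation=[
    [0,0,-0.02],
    [0,0,-0.02],
    [0,0,-0.02],
    [0,0,-0.02],
    [0,0,-0.02],
  ],
  dr=[
    [0,0,-0.0213],
    [0,0,-0.0213],
    [0,0,-0.0213],
    [0,0,-0.0213],
    [0,0,-0.0213],
  ],
  gripper=1,
)

```text
time_s: 0.52
position: [0.1806, 0.5193, 0.2612]
tool_rot: [-0.002, 1.0, -0.0, -0.0]
contact_force: [-0.5, 0.5, -0.7]
gripper_width: 0.0851
grip_force: 0.0
```

>>> jog_arm(
  translation=[
    [-0.07,-0.07,0],
    [-0.07,-0.07,0],
    [-0.07,-0.07,0],
    [-0.07,-0.07,0],
    [-0.07,-0.07,0],
  ],
  dr=[
    [0,0,0],
    [0,0,0],
    [0,0,0],
    [0,0,0],
    [0,0,0],
  ],
)

```text
time_s: 0.93
position: [0.2863, 0.4133, 0.261]
tool_rot: [-0.0, 1.0, -0.0, -0.0]
contact_force: [0.8, -0.5, 0.7]
gripper_width: 0.0853
grip_force: 0.0
```

>>> jog_arm(
  translation=[
    [-0.073,-0.068,0],
    [-0.073,-0.068,0],
    [-0.073,-0.068,0],
    [-0.073,-0.068,0],
    [-0.073,-0.068,0],
  ],
  dr=[
    [0,0,0],
    [0,0,0],
    [0,0,0],
    [0,0,0],
    [0,0,0],
  ],
)

```text
time_s: 1.35
position: [0.3959, 0.3112, 0.2611]
tool_rot: [0.0, 1.0, -0.0, -0.0]
contact_force: [0.5, 0.4, 0.8]
gripper_width: 0.0853
grip_force: 0.0
```

>>> jog_arm(
  translation=[
    [-0.073,-0.068,0],
    [-0.073,-0.068,0],
    [-0.073,-0.068,0],
    [-0.073,-0.068,0],
    [-0.073,-0.068,0],
  ],
  dr=[
    [0,0,0],
    [0,0,0],
    [0,0,0],
    [0,0,0],
    [0,0,0],
  ],
)

```text
time_s: 1.77
position: [0.5055, 0.2091, 0.261]
tool_rot: [0.0, 1.0, -0.0, -0.0]
contact_force: [0.2, 0.4, -0.6]
gripper_width: 0.0855
grip_force: 0.0
```

>>> jog_arm(
  translation=[
    [-0.073,-0.068,0],
    [-0.073,-0.068,0],
    [-0.073,-0.068,0],
    [-0.073,-0.068,0],
    [-0.073,-0.068,0],
  ],
  dr=[
    [0,0,0],
    [0,0,0],
    [0,0,0],
    [0,0,0],
    [0,0,0],
  ],
)

```text
time_s: 2.18
position: [0.6149, 0.1071, 0.2609]
tool_rot: [0.0, 1.0, 0.0, -0.0]
contact_force: [0.6, 0.4, -0.3]
gripper_width: 0.0854
grip_force: 0.0
```

```bash
cat >> h.py <<'E'
def wray(px,o):
    c=cams.camera_params('wrist');K=c['camera_matrix'];H=c['hand_eye']
    u=(np.array(px)-K[:2,2])/K[0,0];t=np.hypot(*u)
    d=np.r_[u*np.sin(t)/max(t,1e-9),np.cos(t)]
    r=R.from_quat(o['tool_rot']);return o['position']+r.apply(H[:3,3]),r.apply(H[:3,:3]@d)
def wz(px,z,o):
    p,d=wray(px,o);return p+d*(z-p[2])/d[2]
def wpix(X,o):
    c=cams.camera_params('wrist');K=c['camera_matrix'];H=c['hand_eye']
    t=R.from_quat(o['tool_rot']).inv().apply(np.array(X)-o['position'])
    v=H[:3,:3].T@(t-H[:3,3]);a=np.arctan2(np.hypot(v[0],v[1]),v[2])
    return K[:2,2]+K[0,0]*a*v[:2]/np.hypot(v[0],v[1])
def wlook(name):
    o=telemetry.get_obs();im=cams.grab_frame('wrist');cv2.imwrite(f'pics/{name}.png',im[:,:,::-1]);np.save(f'pics/{name}.npy',im);return o,im
E
python3 - <<'E'
from h import *
o,im=wlook('wk');print(o['position'],wpix([.616,.106,.205],o),o['joints'].round(2))
E
```

```text
[0.61492346 0.10713805 0.26086197] [317.29483881 216.84045675] [0.04 0.39 0.28 1.47 0.   0.04]
```

View pics/wk.png

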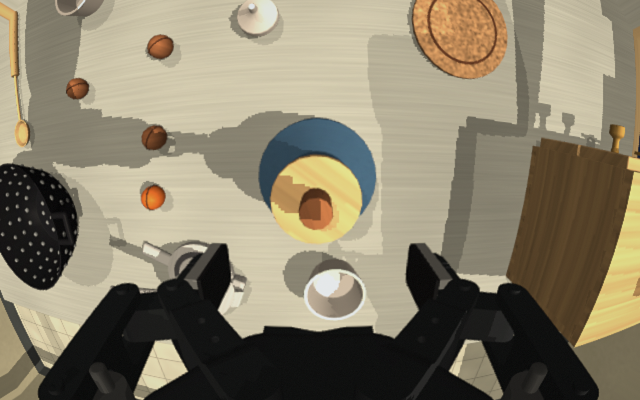

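The wrist view shows the lid disc centred near (316,199), the knob near (316,209), and the ramekin beyond at (334,293).

Run:
```python
from h import *
o=telemetry.get_obs();im=np.load('pics/wk.npy')
h=cv2.cvtColor(im,cv2.COLOR_RGB2HSV)[140:260,250:390]
m=((h[...,0]<35)&(h[...,1]>70)).astype(np.uint8)
cs,_=cv2.findContours(m,0,1);c=max(cs,key=cv2.contourArea);e=cv2.fitEllipse(c);p=np.array(e[0])+[250,140];print(e,wz(p,.175,o))
k=((h[...,0]<15)&(h[...,1]>140)).astype(np.uint8)
cs,_=cv2.findContours(k,0,1);c=max(cs,key=cv2.contourArea);M=cv2.boundingRect(c);print(M)
x,y,w,hh=M
print(wz((250+x+w/2,140+y+hh-1-w/2),.205,o))
```

```text
((65.71797180175781, 59.0324821472168), (88.63758850097656, 90.77455139160156), 91.09274291992188) [0.6149142  0.10106771 0.175     ]
(49, 49, 34, 41)
[0.61542467 0.10153969 0.205     ]
```

Run:
```python
from h import *
o=telemetry.get_obs();print(o['position'],o['tool_rot'],o['dq'].round(3),wpix(wz((316,199),.175,o),o),wz((316,199),.175,o))
```

```text
[0.61822292 0.10361256 0.25956946] [ 1.50080057e-03  9.99998548e-01 -7.71897488e-04 -2.38103974e-04] [ 0.04  -0.023 -0.076 -0.025  0.002  0.079] [316. 199.] [0.61488906 0.10128302 0.175     ]
```

>>> jog_arm(
  translation=[
    [0.003,-0.008,0.02],
    [0,0,0.03],
    [0,0,0.03],
    [0,0,0.03],
    [0,0,0.03],
  ],
  dr=[
    [0,0,0],
    [0,0,0],
    [0,0,0],
    [0,0,0],
    [0,0,0],
  ],
)

```text
time_s: 2.65
position: [0.6124, 0.1068, 0.2183]
tool_rot: [-0.0, 1.0, 0.0, -0.0]
contact_force: [0.7, -0.2, -1.0]
gripper_width: 0.0855
grip_force: 0.0
```

>>> jog_arm(
  translation=[
    [0,0,0.04],
    [0,0,0.04],
    [0,0,0.03],
    [0,0,0.03],
    [0,0,0],
  ],
  dr=[
    [0,0,0],
    [0,0,0],
    [0,0,0],
    [0,0,0],
    [0,0,0],
  ],
)

```text
time_s: 3.07
position: [0.6122, 0.1063, 0.1753]
tool_rot: [-0.0, 1.0, -0.0, -0.001]
contact_force: [-0.3, -0.3, -0.5]
gripper_width: 0.085
grip_force: 0.0
```

>>> jog_arm(
  translation=[
    [0,0,0],
    [0,0,0],
    [0,0,0],
    [0,0,0],
    [0,0,0],
  ],
  dr=[
    [0,0,0],
    [0,0,0],
    [0,0,0],
    [0,0,0],
    [0,0,0],
  ],
  gripper=0,
  grip_force=30,
)

```text
time_s: 3.48
position: [0.6134, 0.106, 0.1777]
tool_rot: [0.0, 1.0, 0.0, 0.0]
contact_force: [0.6, 0.1, -0.4]
gripper_width: 0.0255
grip_force: 0.0
```

>>> jog_arm(
  translation=[
    [0,0,0],
    [0,0,0],
    [0,0,0],
    [0,0,0],
    [0,0,0],
  ],
  dr=[
    [0,0,0],
    [0,0,0],
    [0,0,0],
    [0,0,0],
    [0,0,0],
  ],
)

```text
time_s: 3.9
position: [0.6135, 0.1059, 0.1778]
tool_rot: [0.0, 1.0, 0.0, 0.001]
contact_force: [-0.9, 0.5, 4.6]
gripper_width: 0.023
grip_force: 29.5
```

>>> jog_arm(
  translation=[
    [0,0,-0.02],
    [0,0,-0.04],
    [0,0,-0.06],
    [0,0,-0.06],
    [0,0,-0.02],
  ],
  dr=[
    [0,0,0],
    [0,0,0],
    [0,0,0],
    [0,0,0],
    [0,0,0],
  ],
)

```text
time_s: 4.32
position: [0.6138, 0.106, 0.2397]
tool_rot: [0.0, 1.0, 0.0, 0.001]
contact_force: [0.0, 0.3, -0.1]
gripper_width: 0.0229
grip_force: 29.4
```

>>> jog_arm(
  translation=[
    [0.04,0.04,0],
    [0.07,0.07,0],
    [0.08,0.08,0],
    [0.08,0.08,0],
    [0.08,0.08,0],
  ],
  dr=[
    [0,0,0],
    [0,0,0],
    [0,0,0],
    [0,0,0],
    [0,0,0],
  ],
)

```text
time_s: 4.73
position: [0.5069, 0.2116, 0.2365]
tool_rot: [0.0, 1.0, -0.0, -0.001]
contact_force: [0.5, 0.6, -1.0]
gripper_width: 0.0229
grip_force: 29.5
```

>>> jog_arm(
  translation=[
    [0.08,0.08,0],
    [0.08,0.08,0],
    [0.07,0.08,0],
    [0.05,0.06,0],
    [0.02,0.03,0],
  ],
  dr=[
    [0,0,0],
    [0,0,0],
    [0,0,0],
    [0,0,0],
    [0,0,0],
  ],
)

```text
time_s: 5.15
position: [0.416, 0.3116, 0.2371]
tool_rot: [-0.001, 1.0, 0.0, -0.0]
contact_force: [0.5, -0.4, 0.3]
gripper_width: 0.0233
grip_force: 29.5
```

>>> jog_arm(
  translation=[
    [0,0,0.04],
    [0,0,0.08],
    [0,0,0.08],
    [0,0,0.08],
    [0,0,0.08],
  ],
  dr=[
    [0,0,0],
    [0,0,0],
    [0,0,0],
    [0,0,0],
    [0,0,0],
  ],
)

```text
time_s: 5.57
position: [0.4184, 0.3096, 0.1279]
tool_rot: [0.0, 1.0, -0.0, -0.0]
contact_force: [-0.2, 0.2, -0.2]
gripper_width: 0.0232
grip_force: 29.5
```

Run:
```python
from h import *
o,im=wlook('wt');print(o['position'],wpix([.418,.309,.008],o))
h=cv2.cvtColor(im,cv2.COLOR_RGB2HSV)
```

```text
[0.41844702 0.30963249 0.12786341] [318.13753094 191.08555286]
```

View pics/wt.png

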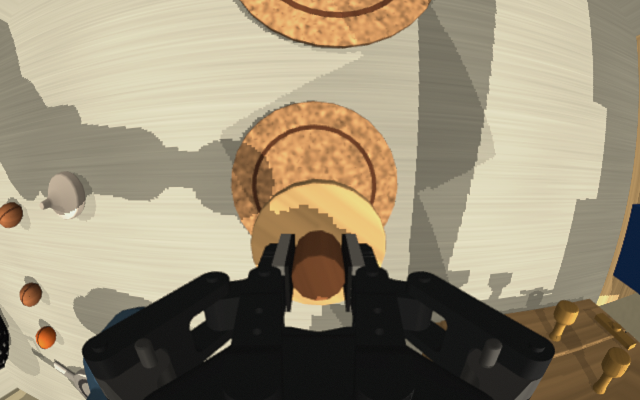

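The wrist view shows the lid held level over the smaller trivet, which is centred near (314,182). Now I'll lower and release.

>>> jog_arm(
  translation=[
    [0,0,0.08],
    [0,0,0.08],
    [0,0,0.07],
    [0,0,0.03],
    [0,0,0.02],
  ],
  dr=[
    [0,0,0],
    [0,0,0],
    [0,0,0],
    [0,0,0],
    [0,0,0],
  ],
)

```text
time_s: 6.03
position: [0.4182, 0.3096, 0.0444]
tool_rot: [0.0, 1.0, -0.0, -0.001]
contact_force: [-0.6, -0.7, -0.3]
gripper_width: 0.023
grip_force: 29.6
```

>>> jog_arm(
  translation=[
    [0,0,0.01],
    [0,0,0.01],
    [0,0,0.005],
    [0,0,0],
    [0,0,0],
  ],
  dr=[
    [0,0,0],
    [0,0,0],
    [0,0,0],
    [0,0,0],
    [0,0,0],
  ],
)

```text
time_s: 6.45
position: [0.4186, 0.3102, 0.0384]
tool_rot: [0.0, 1.0, 0.0, 0.0]
contact_force: [0.2, 0.5, -0.8]
gripper_width: 0.023
grip_force: 29.6
```

>>> jog_arm(
  translation=[
    [0,0,0],
    [0,0,0],
    [0,0,0],
    [0,0,0],
    [0,0,0],
  ],
  dr=[
    [0,0,0],
    [0,0,0],
    [0,0,0],
    [0,0,0],
    [0,0,0],
  ],
  gripper=1,
)

```text
time_s: 6.87
position: [0.4183, 0.31, 0.0379]
tool_rot: [0.0, 1.0, 0.0, 0.0]
contact_force: [0.3, 0.7, -0.2]
gripper_width: 0.0817
grip_force: 0.0
```

>>> jog_arm(
  translation=[
    [0,0,0],
    [0,0,0],
    [0,0,-0.02],
    [0,0,-0.04],
    [0,0,-0.06],
  ],
  dr=[
    [0,0,0],
    [0,0,0],
    [0,0,0],
    [0,0,0],
    [0,0,0],
  ],
)

```text
time_s: 7.28
position: [0.4175, 0.3096, 0.0734]
tool_rot: [0.0, 1.0, -0.001, -0.001]
contact_force: [0.2, 0.2, 0.6]
gripper_width: 0.0852
grip_force: 0.0
```

>>> jog_arm(
  translation=[
    [0,0,-0.1],
    [0,0,-0.1],
    [0,0,-0.1],
    [0,0,-0.1],
    [0,0,-0.06],
  ],
  dr=[
    [0,0,0],
    [0,0,0],
    [0,0,0],
    [0,0,0],
    [0,0,0],
  ],
)

```text
time_s: 7.7
position: [0.4187, 0.3103, 0.2155]
tool_rot: [0.0, 1.0, 0.001, 0.002]
contact_force: [0.6, 0.5, 0.2]
gripper_width: 0.0856
grip_force: 0.0
```

Run:
```python
from h import *
o,im=wlook('wt2');print(o['position'],wpix([.418,.309,.034],o))
h=cv2.cvtColor(im,cv2.COLOR_RGB2HSV)
k=((h[...,0]<12)&(h[...,1]>150)).astype(np.uint8)
cs,_=cv2.findContours(k[100:280,220:420],0,1);c=max(cs,key=cv2.contourArea);print(cv2.boundingRect(c),cv2.contourArea(c))
cv2.imwrite('pics/wt2c.png',im[60:300,180:460,::-1])
```

```text
[0.41869054 0.31025103 0.21551787] [317.26495622 175.94577687]
(52, 22, 89, 51) 99.5
```

View pics/wt2c.png

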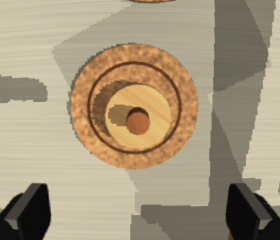

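The crop shows the lid upright near the middle of the trivet, with the knob at crop (137,121). On to walnut 3.

>>> jog_arm(
  translation=[
    [-0.006,-0.05,0],
    [-0.006,-0.09,0],
    [-0.006,-0.1,0],
    [-0.006,-0.1,0],
    [-0.006,-0.1,0],
  ],
  dr=[
    [0,0,0],
    [0,0,0],
    [0,0,0],
    [0,0,0],
    [0,0,0],
  ],
)

```text
time_s: 8.17
position: [0.4269, 0.1769, 0.2119]
tool_rot: [-0.0, 1.0, -0.0, 0.0]
contact_force: [0.8, 0.7, -0.5]
gripper_width: 0.0854
grip_force: 0.0
```

>>> jog_arm(
  translation=[
    [-0.006,-0.1,0],
    [-0.006,-0.1,0],
    [-0.006,-0.1,0],
    [-0.006,-0.1,0],
    [-0.006,-0.1,0],
  ],
  dr=[
    [0,0,0],
    [0,0,0],
    [0,0,0],
    [0,0,0],
    [0,0,0],
  ],
)

```text
time_s: 8.58
position: [0.4359, 0.0266, 0.2121]
tool_rot: [0.0, 1.0, -0.0, 0.0]
contact_force: [0.5, 0.1, -0.5]
gripper_width: 0.0849
grip_force: 0.0
```

>>> jog_arm(
  translation=[
    [-0.006,-0.1,0.04],
    [-0.006,-0.1,0.06],
    [-0.006,-0.1,0.06],
    [-0.006,-0.08,0.04],
    [-0.006,-0.05,0],
  ],
  dr=[
    [0,0,0],
    [0,0,0],
    [0,0,0],
    [0,0,0],
    [0,0,0],
  ],
)

```text
time_s: 9.0
position: [0.444, -0.1028, 0.1497]
tool_rot: [0.001, 1.0, 0.0, -0.002]
contact_force: [0.3, 0.3, 0.2]
gripper_width: 0.0856
grip_force: 0.0
```

```bash
cat >> h.py <<'E'
def walnuts(name):
    o,im=wlook(name);hh=cv2.cvtColor(im,cv2.COLOR_RGB2HSV)
    m=((hh[...,0]<12)|(hh[...,0]>172))&(hh[...,1]>120);m=cv2.morphologyEx(m.astype(np.uint8),cv2.MORPH_OPEN,np.ones((3,3)))
    n,l,s,c=cv2.connectedComponentsWithStats(m);print(o['position'].round(4),o['tool_rot'].round(4))
    for k in range(1,n):
        if 100<s[k,4]<6000:print(c[k].round(1),s[k,4],s[k,2:4],im[l==k].mean(0).round(),wz(c[k],.02,o).round(4))
E
python3 -c "
from h import *
walnuts('w3')"
```

```text
[ 0.444  -0.1028  0.1497] [ 1.0e-03  1.0e+00  5.0e-04 -1.5e-03]
```

```bash
python3 -c "
from h import *
im=np.load('pics/w3.npy');h=cv2.cvtColor(im,cv2.COLOR_RGB2HSV)
o=telemetry.get_obs();x,y=wpix([.447,-.103,.02],o).astype(int);print(x,y,o['position'])
print(h[y-40:y+41:10,x-40:x+41:10].tolist())"
```

```text
320 190 [ 0.44503016 -0.10437846  0.1507107 ]
[[[23, 44, 191], [23, 44, 191], [23, 44, 191], [23, 43, 190], [23, 44, 190], [23, 43, 189], [23, 43, 188], [24, 45, 187], [23, 44, 186]], [[24, 44, 192], [23, 45, 191], [24, 44, 190], [23, 43, 189], [23, 46, 188], [23, 45, 186], [23, 44, 184], [23, 44, 184], [23, 43, 182]], [[23, 42, 193], [23, 45, 126], [23, 45, 126], [24, 43, 125], [23, 44, 191], [23, 44, 190], [23, 46, 190], [23, 44, 190], [24, 45, 188]], [[23, 44, 127], [23, 43, 124], [24, 41, 123], [11, 167, 104], [12, 165, 128], [12, 166, 112], [23, 43, 189], [23, 43, 189], [23, 44, 190]], [[23, 44, 190], [23, 43, 124], [12, 162, 77], [12, 167, 145], [11, 165, 167], [12, 168, 149], [23, 44, 186], [23, 44, 186], [23, 44, 186]], [[23, 46, 196], [24, 44, 195], [23, 46, 160], [11, 169, 92], [12, 166, 164], [11, 169, 142], [23, 45, 181], [24, 44, 190], [23, 46, 189]], [[24, 45, 189], [23, 44, 190], [24, 43, 189], [23, 45, 192], [24, 45, 166], [24, 42, 169], [24, 44, 190], [23, 45, 189], [23, 45, 189]], [[23, 45, 183], [22, 46, 184], [23, 43, 183], [22, 45, 186], [23, 42, 186], [24, 45, 188], [24, 45, 189], [23, 44, 190], [24, 44, 190]], [[22, 45, 187], [24, 45, 187], [23, 44, 187], [24, 45, 187], [23, 45, 188], [23, 45, 188], [23, 44, 186], [23, 43, 185], [23, 44, 185]]]
```

View pics/w3.png

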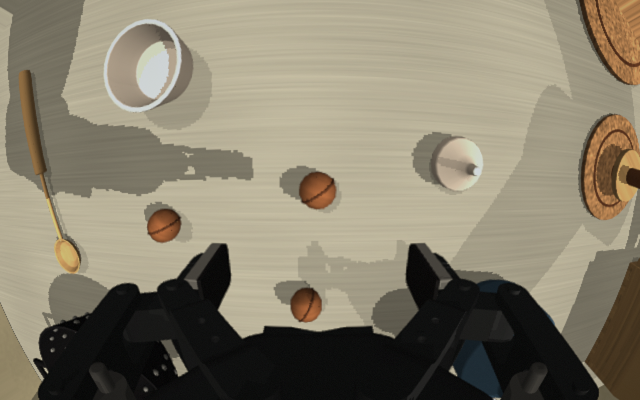

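The wrist view shows walnut 3 at (317,190), walnut 1 at (164,226), walnut 2 at (306,305) and the garlic clear at (458,164).

```bash
sed -i 's/hh\[...,0\]<12/hh[...,0]<17/' h.py; python3 -c "
from h import *
walnuts('w3b')"
```

```text
[ 0.445  -0.1044  0.1507] [ 1.3e-03  1.0e+00 -2.0e-04 -8.0e-04]
[615.4  34.9] 3565 [59 84] [151. 107.  67.] [0.2373 0.2787 0.02  ]
[605.8 163.3] 3604 [ 58 104] [139.  98.  61.] [0.4095 0.2607 0.02  ]
[633.3 176. ] 223 [14 20] [50. 31. 17.] [0.4233 0.3419 0.02  ]
[319.1 188.5] 1027 [36 36] [125.  75.  44.] [ 0.4448 -0.1042  0.02  ]
[165.4 223.7] 837 [32 33] [123.  74.  43.] [ 0.4808 -0.2623  0.02  ]
[307.5 303.1] 803 [30 33] [112.  67.  39.] [ 0.5692 -0.1167  0.02  ]
```

>>> jog_arm(
  translation=[
    [0,0,0.08],
    [0,0,0.1],
    [0,0,0.1],
    [0,0,0.1],
    [0,0,0.06],
  ],
  dr=[
    [0,0,0],
    [0,0,0],
    [0,0,0],
    [0,0,0],
    [0,0,0],
  ],
)

```text
time_s: 9.52
position: [0.4442, -0.0997, 0.0179]
tool_rot: [-0.0, 1.0, 0.0, -0.001]
contact_force: [0.3, 0.4, -0.3]
gripper_width: 0.0856
grip_force: 0.0
```

>>> jog_arm(
  translation=[
    [0,0,0.03],
    [0,0,0.02],
    [0,0,0.01],
    [0,0,0],
    [0,0,0],
  ],
  dr=[
    [0,0,0],
    [0,0,0],
    [0,0,0],
    [0,0,0],
    [0,0,0],
  ],
)

```text
time_s: 9.93
position: [0.4458, -0.1011, 0.0027]
tool_rot: [0.0, 1.0, -0.0, 0.001]
contact_force: [0.4, -0.3, 0.8]
gripper_width: 0.0856
grip_force: 0.0
```

>>> jog_arm(
  translation=[
    [0,0,0],
    [0,0,0],
    [0,0,0],
    [0,0,0],
    [0,0,0],
  ],
  dr=[
    [0,0,0],
    [0,0,0],
    [0,0,0],
    [0,0,0],
    [0,0,0],
  ],
  gripper=0,
  grip_force=25,
)

```text
time_s: 10.35
position: [0.4454, -0.1011, 0.0021]
tool_rot: [0.0, 1.0, -0.0, 0.0]
contact_force: [-0.8, 1.5, 5.7]
gripper_width: 0.0327
grip_force: 24.4
```

>>> jog_arm(
  translation=[
    [0,0,0],
    [0,0,0],
    [0,0,-0.02],
    [0,0,-0.05],
    [0,0,-0.1],
  ],
  dr=[
    [0,0,0],
    [0,0,0],
    [0,0,0],
    [0,0,0],
    [0,0,0],
  ],
)

```text
time_s: 10.77
position: [0.4434, -0.1003, 0.0514]
tool_rot: [0.0, 1.0, 0.001, -0.002]
contact_force: [0.7, -0.3, -0.9]
gripper_width: 0.0326
grip_force: 24.9
```

>>> jog_arm(
  translation=[
    [0,0,-0.1],
    [0,0,-0.1],
    [0,0,-0.1],
    [0,0,-0.1],
    [-0.02,0.03,-0.09],
  ],
  dr=[
    [0,0,0],
    [0,0,0],
    [0,0,0],
    [0,0,0],
    [0,0,0],
  ],
)

```text
time_s: 11.18
position: [0.4505, -0.0925, 0.2021]
tool_rot: [0.001, 1.0, -0.0, 0.0]
contact_force: [1.3, -1.0, -0.1]
gripper_width: 0.0326
grip_force: 24.9
```

>>> jog_arm(
  translation=[
    [-0.05,0.06,0],
    [-0.07,0.085,0],
    [-0.08,0.1,0],
    [-0.08,0.1,0],
    [-0.08,0.1,0],
  ],
  dr=[
    [0,0,0],
    [0,0,0],
    [0,0,0],
    [0,0,0],
    [0,0,0],
  ],
)

```text
time_s: 11.6
position: [0.5599, 0.043, 0.2003]
tool_rot: [0.0, 1.0, -0.0, 0.0]
contact_force: [1.0, -2.3, -0.3]
gripper_width: 0.0326
grip_force: 24.9
```

>>> jog_arm(
  translation=[
    [-0.07,0.085,0],
    [-0.06,0.07,0],
    [-0.04,0.05,0],
    [-0.01,0.01,0],
    [0,0,0],
  ],
  dr=[
    [0,0,0],
    [0,0,0],
    [0,0,0],
    [0,0,0],
    [0,0,0],
  ],
)

```text
time_s: 12.02
position: [0.6135, 0.1069, 0.1992]
tool_rot: [-0.001, 1.0, -0.0, -0.001]
contact_force: [-1.4, 0.4, -0.6]
gripper_width: 0.0326
grip_force: 24.9
```

>>> jog_arm(
  translation=[
    [0,0,0],
    [0,0,0],
    [0,0,0],
    [0,0,0],
    [0,0,0],
  ],
  dr=[
    [0,0,0],
    [0,0,0],
    [0,0,0],
    [0,0,0],
    [0,0,0],
  ],
)

```text
time_s: 12.43
position: [0.613, 0.1053, 0.2002]
tool_rot: [0.001, 1.0, -0.0, 0.0]
contact_force: [-0.3, 0.7, -0.6]
gripper_width: 0.0324
grip_force: 24.9
```

Run:
```python
from h import *
o,im=wlook('j1');print(o['position'],wpix([.6135,.106,.165],o))
S=cams.grab_frame('scene');D=cams.grab_frame('side')
a=cv2.resize(S[190:330,250:400],None,fx=2.5,fy=2.5);b=cv2.resize(D[180:300,210:330],None,fx=2.9,fy=2.9)
H=350;c=np.zeros((350,780,3),np.uint8);c[:a.shape[0],:a.shape[1]]=a;c[:348,400:748]=b;cv2.imwrite('pics/j1ss.png',c[:,:,::-1])
```

```text
[0.61299614 0.10532093 0.20021329] [320.14700778 226.90063214]
```

View pics/j1.png

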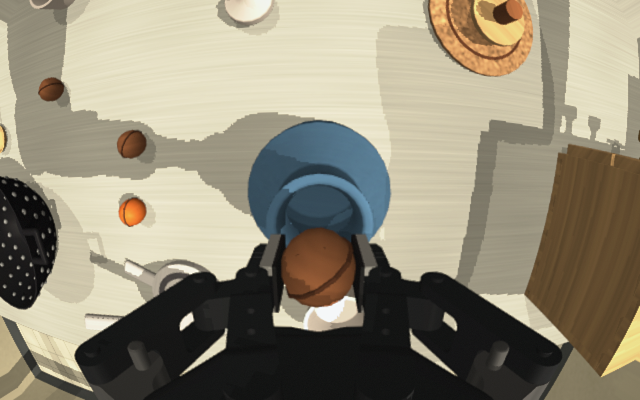

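The wrist view shows the rim centred near (320,227), exactly as predicted, with the walnut held above it. Lowering and dropping.

>>> jog_arm(
  translation=[
    [0,0,0.03],
    [0,0,0.04],
    [0,0,0.03],
    [0,0,0],
    [0,0,0],
  ],
  dr=[
    [0,0,0],
    [0,0,0],
    [0,0,0],
    [0,0,0],
    [0,0,0],
  ],
)

```text
time_s: 13.0
position: [0.6129, 0.106, 0.169]
tool_rot: [0.0, 1.0, -0.0, -0.001]
contact_force: [-0.6, -0.1, -0.6]
gripper_width: 0.0327
grip_force: 24.9
```

>>> jog_arm(
  translation=[
    [0,0,0],
    [0,0,0],
    [0,0,0],
    [0,0,0],
    [0,0,0],
  ],
  dr=[
    [0,0,0],
    [0,0,0],
    [0,0,0],
    [0,0,0],
    [0,0,0],
  ],
  gripper=1,
)

```text
time_s: 13.42
position: [0.6133, 0.106, 0.1701]
tool_rot: [0.0, 1.0, 0.0, 0.0]
contact_force: [0.2, -0.7, 0.5]
gripper_width: 0.0848
grip_force: 0.0
```

>>> jog_arm(
  translation=[
    [0,0,-0.04],
    [0,0,-0.06],
    [0,0,-0.06],
    [0,0,-0.04],
    [0,0,0],
  ],
  dr=[
    [0,0,0],
    [0,0,0],
    [0,0,0],
    [0,0,0],
    [0,0,0],
  ],
)

```text
time_s: 13.83
position: [0.6142, 0.106, 0.2326]
tool_rot: [0.0, 1.0, 0.0, 0.002]
contact_force: [-0.4, 0.9, 0.4]
gripper_width: 0.0854
grip_force: 0.0
```

Run:
```python
from h import *
walnuts('j2')
o,im=wlook('j2');x,y=wpix([.6135,.106,.165],o).astype(int);print(x,y);cv2.imwrite('pics/j2c.png',im[y-120:y+80,x-120:x+120,::-1])
```

```text
[0.6142 0.106  0.2326] [1.0e-04 1.0e+00 1.0e-04 2.2e-03]
[468.8  37.1] 4556 [99 76] [170. 120.  75.] [0.4425 0.2901 0.02  ]
[64.8 87.3] 392 [23 21] [99. 60. 35.] [ 0.4801 -0.2625  0.02  ]
[143.8 139.1] 527 [27 25] [94. 57. 34.] [ 0.5689 -0.1171  0.02  ]
[303.  185.4] 336 [26 23] [97. 59. 36.] [0.6317 0.0875 0.02  ]
[143.5 202.4] 503 [26 26] [195. 101.  41.] [ 0.6532 -0.1292  0.02  ]
318 210
```

View pics/j2c.png

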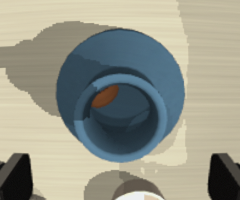

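The crop shows the walnut inside the jar through the mouth, at crop (105,96). Next is walnut 2 at about (0.5695, -0.117).

>>> jog_arm(
  translation=[
    [0.0145,-0.05,0],
    [0.0145,-0.08,0],
    [0.0145,-0.1,0],
    [0.0145,-0.1,0],
    [0.0145,-0.1,0],
  ],
  dr=[
    [0,0,0],
    [0,0,0],
    [0,0,0],
    [0,0,0],
    [0,0,0],
  ],
)

```text
time_s: 14.35
position: [0.5903, -0.0246, 0.2286]
tool_rot: [-0.0, 1.0, 0.0, -0.001]
contact_force: [0.3, 0.1, 0.6]
gripper_width: 0.085
grip_force: 0.0
```

>>> jog_arm(
  translation=[
    [0.0145,-0.1,0],
    [0.0145,-0.1,0],
    [0.0145,-0.06,0],
    [0.0145,-0.04,0],
    [0.0145,-0.013,0],
  ],
  dr=[
    [0,0,0],
    [0,0,0],
    [0,0,0],
    [0,0,0],
    [0,0,0],
  ],
)

```text
time_s: 14.77
position: [0.5687, -0.1188, 0.2287]
tool_rot: [0.001, 1.0, 0.0, -0.001]
contact_force: [0.4, 0.9, 0.9]
gripper_width: 0.0856
grip_force: 0.0
```

>>> jog_arm(
  translation=[
    [0,0,0.06],
    [0,0,0.08],
    [0,0,0.08],
    [0,0,0.06],
    [0,0,0.02],
  ],
  dr=[
    [0,0,0],
    [0,0,0],
    [0,0,0],
    [0,0,0],
    [0,0,0],
  ],
)

```text
time_s: 15.18
position: [0.568, -0.1156, 0.1367]
tool_rot: [-0.0, 1.0, 0.001, -0.002]
contact_force: [-0.8, -0.6, -0.2]
gripper_width: 0.0855
grip_force: 0.0
```

```bash
python3 -c "
from h import *
walnuts('w2')"
```

```text
[ 0.568  -0.1156  0.1367] [-3.0e-04  1.0e+00  9.0e-04 -2.2e-03]
[619.9  79.7] 3217 [ 40 107] [147. 104.  65.] [0.4225 0.2544 0.02  ]
[156.6 100.1] 1048 [38 35] [139.  84.  49.] [ 0.4806 -0.2623  0.02  ]
[317.4 194.4] 1130 [38 38] [139.  84.  49.] [ 0.5692 -0.1166  0.02  ]
[304.9 279.3] 1015 [35 37] [162.  80.  32.] [ 0.6536 -0.1287  0.02  ]
```

>>> jog_arm(
  translation=[
    [0,0,0.08],
    [0,0,0.1],
    [0,0,0.1],
    [0,0,0.08],
    [0,0,0.05],
  ],
  dr=[
    [0,0,0],
    [0,0,0],
    [0,0,0],
    [0,0,0],
    [0,0,0],
  ],
)

```text
time_s: 15.65
position: [0.5692, -0.1162, 0.0154]
tool_rot: [-0.0, 1.0, 0.0, -0.001]
contact_force: [-0.2, -0.1, 0.1]
gripper_width: 0.0851
grip_force: 0.0
```

>>> jog_arm(
  translation=[
    [0,0,0.03],
    [0,0,0.02],
    [0,0,0],
    [0,0,0],
    [0,0,0],
  ],
  dr=[
    [0,0,0],
    [0,0,0],
    [0,0,0],
    [0,0,0],
    [0,0,0],
  ],
)

```text
time_s: 16.07
position: [0.5705, -0.1171, 0.003]
tool_rot: [0.0, 1.0, -0.0, 0.001]
contact_force: [-0.4, -0.3, -0.1]
gripper_width: 0.0851
grip_force: 0.0
```

>>> jog_arm(
  translation=[
    [0,0,0],
    [0,0,0],
    [0,0,0],
    [0,0,0],
    [0,0,0],
  ],
  dr=[
    [0,0,0],
    [0,0,0],
    [0,0,0],
    [0,0,0],
    [0,0,0],
  ],
  gripper=0,
)

```text
time_s: 16.48
position: [0.5699, -0.117, 0.0022]
tool_rot: [0.0, 1.0, -0.0, 0.0]
contact_force: [-0.9, 0.7, 2.7]
gripper_width: 0.0326
grip_force: 24.5
```

>>> jog_arm(
  translation=[
    [0,0,0],
    [0,0,0],
    [0,0,-0.02],
    [0,0,-0.05],
    [0,0,-0.1],
  ],
  dr=[
    [0,0,0],
    [0,0,0],
    [0,0,0],
    [0,0,0],
    [0,0,0],
  ],
)

```text
time_s: 16.9
position: [0.5678, -0.1163, 0.0506]
tool_rot: [0.0, 1.0, 0.001, -0.003]
contact_force: [0.6, 0.3, -0.3]
gripper_width: 0.0323
grip_force: 24.9
```

>>> jog_arm(
  translation=[
    [0,0,-0.1],
    [0,0,-0.1],
    [0,0,-0.1],
    [0,0,-0.1],
    [0,0,-0.09],
  ],
  dr=[
    [0,0,0],
    [0,0,0],
    [0,0,0],
    [0,0,0],
    [0,0,0],
  ],
)

```text
time_s: 17.32
position: [0.5694, -0.1168, 0.202]
tool_rot: [0.0, 1.0, -0.0, 0.0]
contact_force: [0.8, -0.5, -0.6]
gripper_width: 0.0327
grip_force: 24.9
```

>>> jog_arm(
  translation=[
    [-0.0145,0.05,0],
    [-0.0145,0.08,0],
    [-0.0145,0.1,0],
    [-0.0145,0.1,0],
    [-0.0145,0.1,0],
  ],
  dr=[
    [0,0,0],
    [0,0,0],
    [0,0,0],
    [0,0,0],
    [0,0,0],
  ],
)

```text
time_s: 17.73
position: [0.5913, 0.0132, 0.2]
tool_rot: [0.0, 1.0, 0.0, -0.0]
contact_force: [0.8, 0.1, -0.8]
gripper_width: 0.0327
grip_force: 24.9
```

>>> jog_arm(
  translation=[
    [-0.0145,0.1,0],
    [-0.0145,0.1,0],
    [-0.0145,0.06,0],
    [-0.0145,0.04,0],
    [-0.0145,0.013,0],
  ],
  dr=[
    [0,0,0],
    [0,0,0],
    [0,0,0],
    [0,0,0],
    [0,0,0],
  ],
)

```text
time_s: 18.15
position: [0.6133, 0.1077, 0.1998]
tool_rot: [-0.001, 1.0, 0.0, -0.0]
contact_force: [-1.0, -0.0, -0.2]
gripper_width: 0.0326
grip_force: 24.9
```

>>> jog_arm(
  translation=[
    [0,0,0],
    [0,0,0.03],
    [0,0,0.04],
    [0,0,0.03],
    [0,0,0],
  ],
  dr=[
    [0,0,0],
    [0,0,0],
    [0,0,0],
    [0,0,0],
    [0,0,0],
  ],
)

```text
time_s: 18.57
position: [0.6122, 0.1047, 0.1673]
tool_rot: [0.001, 1.0, -0.0, -0.002]
contact_force: [-0.8, -0.5, -0.5]
gripper_width: 0.0324
grip_force: 24.9
```

>>> jog_arm(
  translation=[
    [0,0,0],
    [0,0,0],
    [0,0,0],
    [0,0,0],
    [0,0,0],
  ],
  dr=[
    [0,0,0],
    [0,0,0],
    [0,0,0],
    [0,0,0],
    [0,0,0],
  ],
)

```text
time_s: 18.98
position: [0.6134, 0.1059, 0.1702]
tool_rot: [0.0, 1.0, 0.0, 0.0]
contact_force: [-0.1, 0.4, -0.5]
gripper_width: 0.0325
grip_force: 24.9
```

>>> jog_arm(
  translation=[
    [0,0,0],
    [0,0,0],
    [0,0,0],
    [0,0,0],
    [0,0,0],
  ],
  dr=[
    [0,0,0],
    [0,0,0],
    [0,0,0],
    [0,0,0],
    [0,0,0],
  ],
  gripper=1,
)

```text
time_s: 19.4
position: [0.6132, 0.106, 0.1698]
tool_rot: [0.0, 1.0, -0.0, 0.0]
contact_force: [0.0, 0.1, 0.1]
gripper_width: 0.0854
grip_force: 0.0
```

>>> jog_arm(
  translation=[
    [0,0,-0.04],
    [0,0,-0.06],
    [0,0,-0.06],
    [0,0,-0.04],
    [0,0,0],
  ],
  dr=[
    [0,0,0],
    [0,0,0],
    [0,0,0],
    [0,0,0],
    [0,0,0],
  ],
)

```text
time_s: 19.82
position: [0.6141, 0.106, 0.2325]
tool_rot: [0.0, 1.0, 0.0, 0.002]
contact_force: [-0.2, -0.1, 0.3]
gripper_width: 0.0858
grip_force: 0.0
```

```bash
python3 -c "
from h import *
walnuts('j3')
D=np.load('pics/side.npy')
m=(D.max(2)<45).astype(np.uint8)[70:175,230:330]
m=cv2.morphologyEx(m,cv2.MORPH_CLOSE,np.ones((5,5)))
cs,_=cv2.findContours(m,0,1);c=max(cs,key=cv2.contourArea)
x,y,w,h=cv2.boundingRect(c);print(x+230,y+70,w,h)
for px in((248,128),(314,128),(281,123),(288,97)):print(px,onz('side',px,.1).round(3))
for px in((284,155),(284,159)):print(px,onz('side',px,.0).round(3))
"
```

```text
[0.6141 0.106  0.2325] [1.0e-04 1.0e+00 1.0e-04 2.1e-03]
[468.7  37.1] 4568 [99 76] [170. 120.  75.] [0.4425 0.2899 0.02  ]
[64.8 87.5] 397 [23 22] [98. 60. 35.] [ 0.4803 -0.2626  0.02  ]
[303.  185.6] 336 [26 22] [97. 59. 35.] [0.6318 0.0875 0.02  ]
[143.6 202.4] 501 [26 26] [194. 101.  41.] [ 0.6532 -0.129   0.02  ]
248 94 66 62
(248, 128) [ 0.784 -0.322  0.1  ]
(314, 128) [ 0.575 -0.364  0.1  ]
(281, 123) [ 0.685 -0.366  0.1  ]
(288, 97) [ 0.692 -0.495  0.1  ]
(284, 155) [ 0.668 -0.32   0.   ]
(284, 159) [ 0.664 -0.302  0.   ]
```

>>> jog_arm(
  translation=[
    [0.0295,-0.05,0],
    [0.0295,-0.08,0],
    [0.0295,-0.1,0],
    [0.0295,-0.1,0],
    [0.0295,-0.1,0],
  ],
  dr=[
    [0,0,0],
    [0,0,0],
    [0,0,0],
    [0,0,0],
    [0,0,0],
  ],
)

```text
time_s: 20.28
position: [0.5679, -0.0239, 0.2284]
tool_rot: [-0.0, 1.0, 0.0, -0.001]
contact_force: [0.6, 0.6, 0.0]
gripper_width: 0.0856
grip_force: 0.0
```

>>> jog_arm(
  translation=[
    [0.0295,-0.1,0],
    [0.0295,-0.1,0],
    [0.0295,-0.1,0],
    [0.0295,-0.1,0],
    [0.0295,-0.1,0],
  ],
  dr=[
    [0,0,0],
    [0,0,0],
    [0,0,0],
    [0,0,0],
    [0,0,0],
  ],
)

```text
time_s: 20.7
position: [0.5236, -0.1741, 0.2285]
tool_rot: [0.0, 1.0, 0.0, -0.001]
contact_force: [0.9, -1.0, 1.1]
gripper_width: 0.0853
grip_force: 0.0
```

>>> jog_arm(
  translation=[
    [0.0295,-0.1,0],
    [0.0295,-0.1,0],
    [0.0295,-0.06,0],
    [0.0295,-0.03,0],
    [0.0295,-0.008,0],
  ],
  dr=[
    [0,0,0],
    [0,0,0],
    [0,0,0],
    [0,0,0],
    [0,0,0],
  ],
)

```text
time_s: 21.12
position: [0.4794, -0.2634, 0.2285]
tool_rot: [0.001, 1.0, 0.001, -0.001]
contact_force: [-0.7, -0.2, 0.4]
gripper_width: 0.0852
grip_force: 0.0
```

>>> jog_arm(
  translation=[
    [0,0,0.06],
    [0,0,0.08],
    [0,0,0.08],
    [0,0,0.06],
    [0,0,0.02],
  ],
  dr=[
    [0,0,0],
    [0,0,0],
    [0,0,0],
    [0,0,0],
    [0,0,0],
  ],
)

```text
time_s: 21.53
position: [0.479, -0.2603, 0.137]
tool_rot: [-0.0, 1.0, 0.001, -0.002]
contact_force: [0.5, 0.8, -0.4]
gripper_width: 0.0853
grip_force: 0.0
```

```bash
python3 -c "
from h import *
walnuts('w1')"
```

```text
[ 0.479  -0.2603  0.137 ] [-4.0e-04  1.0e+00  1.4e-03 -1.6e-03]
[316.5 195. ] 1146 [38 39] [123.  74.  43.] [ 0.4809 -0.2619  0.02  ]
[  6. 257.] 638 [19 64] [142. 103.  62.] [ 0.5775 -0.7362  0.02  ]
```

>>> jog_arm(
  translation=[
    [0,0,0.08],
    [0,0,0.1],
    [0,0,0.1],
    [0,0,0.08],
    [0,0,0.05],
  ],
  dr=[
    [0,0,0],
    [0,0,0],
    [0,0,0],
    [0,0,0],
    [0,0,0],
  ],
)

```text
time_s: 22.0
position: [0.4801, -0.2614, 0.0155]
tool_rot: [-0.0, 1.0, 0.0, -0.0]
contact_force: [0.9, -0.3, 0.6]
gripper_width: 0.0855
grip_force: 0.0
```

>>> jog_arm(
  translation=[
    [0,0,0.03],
    [0,0,0.02],
    [0,0,0],
    [0,0,0],
    [0,0,0],
  ],
  dr=[
    [0,0,0],
    [0,0,0],
    [0,0,0],
    [0,0,0],
    [0,0,0],
  ],
)

```text
time_s: 22.42
position: [0.4811, -0.2628, 0.003]
tool_rot: [0.0, 1.0, -0.001, 0.001]
contact_force: [0.5, 0.7, 0.7]
gripper_width: 0.0854
grip_force: 0.0
```

>>> jog_arm(
  translation=[
    [0,0,0],
    [0,0,0],
    [0,0,0],
    [0,0,0],
    [0,0,0],
  ],
  dr=[
    [0,0,0],
    [0,0,0],
    [0,0,0],
    [0,0,0],
    [0,0,0],
  ],
  gripper=0,
)

```text
time_s: 22.83
position: [0.4806, -0.2625, 0.0022]
tool_rot: [0.0, 1.0, -0.0, 0.0]
contact_force: [-0.8, 1.0, 3.8]
gripper_width: 0.0329
grip_force: 24.5
```

>>> jog_arm(
  translation=[
    [0,0,0],
    [0,0,0],
    [0,0,-0.02],
    [0,0,-0.05],
    [0,0,-0.1],
  ],
  dr=[
    [0,0,0],
    [0,0,0],
    [0,0,0],
    [0,0,0],
    [0,0,0],
  ],
)

```text
time_s: 23.25
position: [0.4788, -0.2612, 0.0508]
tool_rot: [0.0, 1.0, 0.002, -0.002]
contact_force: [0.6, 0.1, -0.3]
gripper_width: 0.0328
grip_force: 24.9
```

>>> jog_arm(
  translation=[
    [0,0,-0.1],
    [0,0,-0.1],
    [0,0,-0.1],
    [0,0,-0.1],
    [0,0,-0.09],
  ],
  dr=[
    [0,0,0],
    [0,0,0],
    [0,0,0],
    [0,0,0],
    [0,0,0],
  ],
)

```text
time_s: 23.67
position: [0.4802, -0.2622, 0.202]
tool_rot: [0.0, 1.0, -0.0, 0.0]
contact_force: [0.6, -1.2, -0.2]
gripper_width: 0.0324
grip_force: 24.9
```

>>> jog_arm(
  translation=[
    [-0.0295,0.05,0],
    [-0.0295,0.08,0],
    [-0.0295,0.1,0],
    [-0.0295,0.1,0],
    [-0.0295,0.1,0],
  ],
  dr=[
    [0,0,0],
    [0,0,0],
    [0,0,0],
    [0,0,0],
    [0,0,0],
  ],
)

```text
time_s: 24.08
position: [0.5247, -0.1322, 0.2]
tool_rot: [0.0, 1.0, 0.0, -0.0]
contact_force: [0.1, -0.6, -0.1]
gripper_width: 0.0324
grip_force: 24.9
```

>>> jog_arm(
  translation=[
    [-0.0295,0.1,0],
    [-0.0295,0.1,0],
    [-0.0295,0.1,0],
    [-0.0295,0.1,0],
    [-0.0295,0.1,0],
  ],
  dr=[
    [0,0,0],
    [0,0,0],
    [0,0,0],
    [0,0,0],
    [0,0,0],
  ],
)

```text
time_s: 24.5
position: [0.569, 0.0182, 0.2]
tool_rot: [0.0, 1.0, -0.0, -0.0]
contact_force: [0.4, -0.3, -0.3]
gripper_width: 0.0325
grip_force: 24.9
```

>>> jog_arm(
  translation=[
    [-0.0295,0.1,0],
    [-0.0295,0.1,0],
    [-0.0295,0.06,0],
    [-0.0295,0.03,0],
    [-0.0295,0.008,0],
  ],
  dr=[
    [0,0,0],
    [0,0,0],
    [0,0,0],
    [0,0,0],
    [0,0,0],
  ],
)

```text
time_s: 24.92
position: [0.6133, 0.108, 0.1998]
tool_rot: [-0.001, 1.0, 0.0, -0.0]
contact_force: [-0.0, -0.2, -0.2]
gripper_width: 0.0326
grip_force: 24.9
```

>>> jog_arm(
  translation=[
    [0,0,0],
    [0,0,0.03],
    [0,0,0.04],
    [0,0,0.03],
    [0,0,0],
  ],
  dr=[
    [0,0,0],
    [0,0,0],
    [0,0,0],
    [0,0,0],
    [0,0,0],
  ],
)

```text
time_s: 25.33
position: [0.6119, 0.105, 0.1674]
tool_rot: [0.001, 1.0, -0.0, -0.002]
contact_force: [-0.7, 0.4, -0.8]
gripper_width: 0.0327
grip_force: 24.9
```

>>> jog_arm(
  translation=[
    [0,0,0],
    [0,0,0],
    [0,0,0],
    [0,0,0],
    [0,0,0],
  ],
  dr=[
    [0,0,0],
    [0,0,0],
    [0,0,0],
    [0,0,0],
    [0,0,0],
  ],
)

```text
time_s: 25.75
position: [0.6134, 0.1059, 0.1702]
tool_rot: [0.0, 1.0, 0.0, 0.0]
contact_force: [-0.2, 0.1, -0.6]
gripper_width: 0.0328
grip_force: 24.9
```

>>> jog_arm(
  translation=[
    [0,0,0],
    [0,0,0],
    [0,0,0],
    [0,0,0],
    [0,0,0],
  ],
  dr=[
    [0,0,0],
    [0,0,0],
    [0,0,0],
    [0,0,0],
    [0,0,0],
  ],
  gripper=1,
)

```text
time_s: 26.17
position: [0.6132, 0.106, 0.1698]
tool_rot: [0.0, 1.0, -0.0, -0.0]
contact_force: [-0.4, 0.3, 0.6]
gripper_width: 0.0855
grip_force: 0.0
```

>>> jog_arm(
  translation=[
    [0,0,-0.04],
    [0,0,-0.06],
    [0,0,-0.06],
    [0,0,-0.04],
    [0,0,0],
  ],
  dr=[
    [0,0,0],
    [0,0,0],
    [0,0,0],
    [0,0,0],
    [0,0,0],
  ],
)

```text
time_s: 26.58
position: [0.6141, 0.106, 0.2325]
tool_rot: [0.0, 1.0, 0.0, 0.002]
contact_force: [-0.2, 0.3, 0.6]
gripper_width: 0.085
grip_force: 0.0
```

Run:
```python
from h import *
walnuts('j4')
o,im=wlook('j4');x,y=wpix([.6135,.106,.165],o).astype(int);print(x,y)
pts=np.array([wpix([.6135+.034*np.cos(a),.106+.034*np.sin(a),.165],o) for a in np.linspace(0,6.28,60)])
v=im.copy();cv2.polylines(v,[np.round(pts).astype(np.int32)],True,(255,0,0),1)
c=np.hstack([im[y-100:y+80,x-110:x+110],v[y-100:y+80,x-110:x+110]]);c=cv2.resize(c,None,fx=1.8,fy=1.8);cv2.imwrite('pics/j4c.png',c[:,:,::-1])
```

```text
[0.6141 0.106  0.2325] [1.0e-04 1.0e+00 1.0e-04 2.1e-03]
[468.7  37.2] 4560 [99 76] [170. 120.  75.] [0.4425 0.29   0.02  ]
[303.  185.5] 333 [26 21] [97. 59. 35.] [0.6317 0.0876 0.02  ]
[143.5 202.4] 502 [26 26] [194. 101.  41.] [ 0.6532 -0.1291  0.02  ]
318 210
```

View pics/j4c.png

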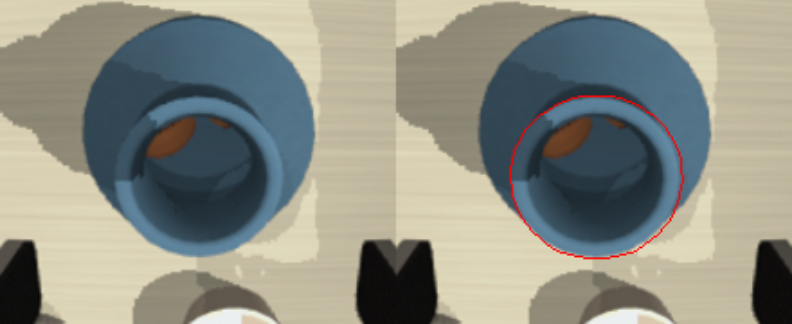

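The crop shows walnuts inside the jar, none left on the table, and the predicted rim circle matching the real rim. Now I'll fetch the lid.

>>> jog_arm(
  translation=[
    [0.04,0.04,0],
    [0.07,0.07,0],
    [0.08,0.08,0],
    [0.08,0.08,0],
    [0.08,0.08,0],
  ],
  dr=[
    [0,0,0],
    [0,0,0],
    [0,0,0],
    [0,0,0],
    [0,0,0],
  ],
)

```text
time_s: 27.1
position: [0.5067, 0.2115, 0.2282]
tool_rot: [0.0, 1.0, -0.0, -0.001]
contact_force: [0.8, 1.1, -0.1]
gripper_width: 0.0854
grip_force: 0.0
```

>>> jog_arm(
  translation=[
    [0.08,0.08,0],
    [0.08,0.08,0],
    [0.07,0.08,0],
    [0.05,0.06,0],
    [0.02,0.03,0],
  ],
  dr=[
    [0,0,0],
    [0,0,0],
    [0,0,0],
    [0,0,0],
    [0,0,0],
  ],
)

```text
time_s: 27.52
position: [0.4157, 0.3115, 0.2288]
tool_rot: [-0.001, 1.0, -0.0, -0.001]
contact_force: [0.9, 0.5, -0.1]
gripper_width: 0.0855
grip_force: 0.0
```

>>> jog_arm(
  translation=[
    [0,0,0.06],
    [0,0,0.08],
    [0,0,0.08],
    [0,0,0.06],
    [0,0,0.02],
  ],
  dr=[
    [0,0,0],
    [0,0,0],
    [0,0,0],
    [0,0,0],
    [0,0,0],
  ],
)

```text
time_s: 27.93
position: [0.417, 0.3089, 0.1363]
tool_rot: [0.0, 1.0, -0.001, -0.002]
contact_force: [-0.5, 0.4, 0.4]
gripper_width: 0.0855
grip_force: 0.0
```

Run:
```python
from h import *
o,im=wlook('l1');print(o['position'])
h=cv2.cvtColor(im,cv2.COLOR_RGB2HSV)
x,y=wpix([.4185,.31,.064],o).astype(int);print(x,y,h[y,x])
k=((h[...,0]<13)&(h[...,1]>140)).astype(np.uint8)[y-50:y+50,x-50:x+50]
cs,_=cv2.findContours(k,0,1);c=max(cs,key=cv2.contourArea);a,b,w,g=cv2.boundingRect(c);print(a+x-50,b+y-50,w,g)
print(wz((a+x-50+w/2,b+y-50+g-1-w/2),.064,o))
```

```text
[0.41703597 0.30892273 0.13626775]
320 210 [ 12 165 170]
305 189 30 36
[0.41749141 0.30952136 0.064     ]
```

>>> jog_arm(
  translation=[
    [0,0,0.06],
    [0,0,0.08],
    [0,0,0.08],
    [0,0,0.06],
    [0,0,0.03],
  ],
  dr=[
    [0,0,0],
    [0,0,0],
    [0,0,0],
    [0,0,0],
    [0,0,0],
  ],
)

```text
time_s: 28.4
position: [0.418, 0.3095, 0.0453]
tool_rot: [0.0, 1.0, -0.0, -0.001]
contact_force: [-0.4, 0.3, -0.9]
gripper_width: 0.0856
grip_force: 0.0
```

>>> jog_arm(
  translation=[
    [0,0,0.02],
    [0,0,0.01],
    [0,0,0],
    [0,0,0],
    [0,0,0],
  ],
  dr=[
    [0,0,0],
    [0,0,0],
    [0,0,0],
    [0,0,0],
    [0,0,0],
  ],
)

```text
time_s: 28.82
position: [0.4188, 0.3103, 0.0387]
tool_rot: [0.0, 1.0, 0.0, 0.001]
contact_force: [0.4, -0.0, -0.5]
gripper_width: 0.0856
grip_force: 0.0
```

>>> jog_arm(
  translation=[
    [0,0,0],
    [0,0,0],
    [0,0,0],
    [0,0,0],
    [0,0,0],
  ],
  dr=[
    [0,0,0],
    [0,0,0],
    [0,0,0],
    [0,0,0],
    [0,0,0],
  ],
  gripper=0,
  grip_force=30,
)

```text
time_s: 29.23
position: [0.4183, 0.31, 0.0379]
tool_rot: [0.0, 1.0, 0.0, 0.0]
contact_force: [-0.6, 0.1, -0.1]
gripper_width: 0.0257
grip_force: 0.0
```

>>> jog_arm(
  translation=[
    [0,0,0],
    [0,0,0],
    [0,0,-0.02],
    [0,0,-0.05],
    [0,0,-0.08],
  ],
  dr=[
    [0,0,0],
    [0,0,0],
    [0,0,0],
    [0,0,0],
    [0,0,0],
  ],
)

```text
time_s: 29.65
position: [0.4171, 0.3093, 0.0818]
tool_rot: [0.0, 1.0, -0.001, -0.002]
contact_force: [1.0, -0.2, -0.1]
gripper_width: 0.0232
grip_force: 29.5
```

>>> jog_arm(
  translation=[
    [0,0,-0.1],
    [0,0,-0.1],
    [0,0,-0.1],
    [0,0,-0.1],
    [0,0,-0.1],
  ],
  dr=[
    [0,0,0],
    [0,0,0],
    [0,0,0],
    [0,0,0],
    [0,0,0],
  ],
)

```text
time_s: 30.07
position: [0.4178, 0.3098, 0.2346]
tool_rot: [0.0, 1.0, -0.0, 0.0]
contact_force: [2.1, 0.4, -1.9]
gripper_width: 0.0229
grip_force: 29.5
```

>>> jog_arm(
  translation=[
    [-0.02,-0.03,0],
    [-0.05,-0.06,0],
    [-0.07,-0.08,0],
    [-0.08,-0.08,0],
    [-0.08,-0.08,0],
  ],
  dr=[
    [0,0,0],
    [0,0,0],
    [0,0,0],
    [0,0,0],
    [0,0,0],
  ],
)

```text
time_s: 30.48
position: [0.5087, 0.2098, 0.2329]
tool_rot: [-0.0, 1.0, -0.0, 0.0]
contact_force: [0.8, 0.3, -0.7]
gripper_width: 0.0228
grip_force: 29.5
```

>>> jog_arm(
  translation=[
    [-0.08,-0.08,0],
    [-0.08,-0.08,0],
    [-0.08,-0.08,0],
    [-0.07,-0.07,0],
    [-0.04,-0.04,0],
  ],
  dr=[
    [0,0,0],
    [0,0,0],
    [0,0,0],
    [0,0,0],
    [0,0,0],
  ],
)

```text
time_s: 30.9
position: [0.615, 0.1032, 0.2319]
tool_rot: [0.001, 1.0, -0.0, -0.0]
contact_force: [-0.3, -0.4, 0.2]
gripper_width: 0.023
grip_force: 29.5
```

>>> jog_arm(
  translation=[
    [0,0,0],
    [0,0,0],
    [0,0,0],
    [0,0,0.02],
    [0,0,0.03],
  ],
  dr=[
    [0,0,0],
    [0,0,0],
    [0,0,0],
    [0,0,0],
    [0,0,0],
  ],
)

```text
time_s: 31.32
position: [0.613, 0.1069, 0.2183]
tool_rot: [-0.001, 1.0, 0.0, 0.001]
contact_force: [-0.3, -0.0, -0.9]
gripper_width: 0.023
grip_force: 29.6
```

>>> jog_arm(
  translation=[
    [0,0,0.03],
    [0,0,0.02],
    [0,0,0.02],
    [0,0,0.01],
    [0,0,0],
  ],
  dr=[
    [0,0,0],
    [0,0,0],
    [0,0,0],
    [0,0,0],
    [0,0,0],
  ],
)

```text
time_s: 31.73
position: [0.6128, 0.106, 0.1928]
tool_rot: [0.0, 1.0, -0.0, -0.001]
contact_force: [-0.3, -0.3, -0.7]
gripper_width: 0.0229
grip_force: 29.6
```

Plug entering without force; 14 mm to go.

>>> jog_arm(
  translation=[
    [0,0,0.01],
    [0,0,0.01],
    [0,0,0.01],
    [0,0,0.008],
    [0,0,0.004],
  ],
  dr=[
    [0,0,0],
    [0,0,0],
    [0,0,0],
    [0,0,0],
    [0,0,0],
  ],
)

```text
time_s: 32.15
position: [0.6131, 0.1059, 0.1808]
tool_rot: [0.0, 1.0, -0.0, -0.0]
contact_force: [0.2, 0.3, -1.6]
gripper_width: 0.0229
grip_force: 29.6
```

>>> jog_arm(
  translation=[
    [0,0,0.003],
    [0,0,0.001],
    [0,0,0],
    [0,0,0],
    [0,0,0],
  ],
  dr=[
    [0,0,0],
    [0,0,0],
    [0,0,0],
    [0,0,0],
    [0,0,0],
  ],
)

```text
time_s: 32.57
position: [0.6133, 0.106, 0.1801]
tool_rot: [0.0, 1.0, 0.0, 0.0]
contact_force: [-0.1, 0.3, -0.3]
gripper_width: 0.0228
grip_force: 29.6
```

>>> jog_arm(
  translation=[
    [0,0,0.002],
    [0,0,0.002],
    [0,0,0],
    [0,0,0],
    [0,0,0],
  ],
  dr=[
    [0,0,0],
    [0,0,0],
    [0,0,0],
    [0,0,0],
    [0,0,0],
  ],
)

```text
time_s: 32.98
position: [0.6133, 0.1059, 0.1789]
tool_rot: [0.0, 1.0, 0.0, 0.0]
contact_force: [0.3, 0.0, 1.1]
gripper_width: 0.0227
grip_force: 29.7
```

>>> jog_arm(
  translation=[
    [0,0,0],
    [0,0,0],
    [0,0,0],
    [0,0,0],
    [0,0,0],
  ],
  dr=[
    [0,0,0],
    [0,0,0],
    [0,0,0],
    [0,0,0],
    [0,0,0],
  ],
  gripper=1,
)

```text
time_s: 33.4
position: [0.6132, 0.1059, 0.1787]
tool_rot: [0.0, 1.0, 0.0, -0.0]
contact_force: [-0.1, 0.6, 0.2]
gripper_width: 0.0814
grip_force: 0.0
```

>>> jog_arm(
  translation=[
    [0,0,0],
    [0,0,-0.02],
    [0,0,-0.05],
    [0,0,-0.08],
    [0,0,-0.1],
  ],
  dr=[
    [0,0,0],
    [0,0,0],
    [0,0,0],
    [0,0,0],
    [0,0,0],
  ],
)

```text
time_s: 33.82
position: [0.6125, 0.1059, 0.2536]
tool_rot: [0.0, 1.0, -0.0, -0.001]
contact_force: [0.3, 0.3, -0.1]
gripper_width: 0.0851
grip_force: 0.0
```

>>> jog_arm(
  translation=[
    [0,0,-0.02],
    [0,0,0],
    [0,0,0],
    [0,0,0],
    [0,0,0],
  ],
  dr=[
    [0,0,0],
    [0,0,0],
    [0,0,0],
    [0,0,0],
    [0,0,0],
  ],
)

```text
time_s: 34.23
position: [0.6128, 0.106, 0.2585]
tool_rot: [0.0, 1.0, -0.0, -0.001]
contact_force: [-0.6, 0.0, -0.2]
gripper_width: 0.0855
grip_force: 0.0
```

Run:
```python
from h import *
o,im=wlook('end');print(o['position'])
for nm in('wk','end'):
    I=np.load(f'pics/{nm}.npy');h=cv2.cvtColor(I,cv2.COLOR_RGB2HSV)[140:260,250:390]
    m=((h[...,0]<35)&(h[...,1]>70)).astype(np.uint8)
    cs,_=cv2.findContours(m,0,1);c=max(cs,key=cv2.contourArea);e=cv2.fitEllipse(c);p=np.array(e[0])+[250,140]
    if nm=='wk':o2=dict(position=np.array([.61492,.10714,.26086]),tool_rot=np.array([0,1.,0,0]))
    else:o2=o
    w=[wz(p,z,o2).round(4) for z in(.175,)];print(nm,e,w)
# triangulated knob, before vs now
S=np.load('pics/scene.npy');D=np.load('pics/side.npy');S2=cams.grab_frame('scene');D2=cams.grab_frame('side')
for a,b in((S,D),(S2,D2)):
    for im_,px in((a,(326,243)),(b,(263,228))):
        q=blob(im_,px,9,brown);print(q[0].round(2) if q else None,q and q[1])
```

```text
[0.61279974 0.10596207 0.25849169]
wk ((65.71797180175781, 59.0324821472168), (88.63758850097656, 90.77455139160156), 91.09274291992188) [array([0.612 , 0.1047, 0.175 ])]
end ((67.95947265625, 62.779075622558594), (89.21080017089844, 91.53884887695312), 93.15504455566406) [array([0.612 , 0.1052, 0.175 ])]
[326.18 244.59] 152
[261.65 227.06] 119
[326.27 244.9 ] 143
[261.6  227.45] 110
```

The lid's pose matches its seated start to within half a pixel in both fixed cameras.

```bash
python3 -c "
from rig import job
print(job.job_done())"
```

```text
the job is handed in; nothing more can be done
None
```

I handed the job in at about 34 s of the 72 s limit. All three walnuts were dropped into the jar one at a time, and the lid is back on, matching its seated starting position to under a pixel in both fixed cameras; the hand-in gave no verdict.

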